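# Cull the spoilt tags and hold the extraction gate half open

## Robot

A 6-joint arm with a two-finger parallel gripper is mounted at the origin on the work surface. World frame = base frame: x ahead of the robot, y to its left, z up, the work surface at z = 0. Lengths are in m, angles in rad, forces in N, time in s.
With the tool pointing down it reaches from about 0.35 to 0.975 m from the base axis. Payload 17.4 kg.
Tool frame: the origin (TCP) lies on the centre line of the jaws, within the pads' length; the fingertips stand 17 mm ahead of it and the grasp point (between the pads) lies 2 mm behind it (ctrl.tip_extent is the distance from the TCP to the fingertips, in m); z points along the fingers, y is the line along which they close (so a half turn about z gives the same grasp; the last joint's range is limited). The gripper opens to 85 mm and grips with 20 to 120 N. Pads are 22 mm wide; open, the fingers measure 114 mm over their backs; the gripper's body (76 mm by 85 mm) begins 54 mm behind the grasp point. The pads swing forward as they close: fully open they stand 13 mm farther back than shut.
Start: joints at [1.201, 0.116, 1.442, -0, 1.584, -0.038], TCP at [0.22, 0.638, 0.248] pointing down, gripper open.
Joint ranges: [-2.83, 2.83], [-0.83, 2.19], [0.07, 2.5], [-1.14, 4.28], [0.01, 3], [-2.97, 2.97]. Speed limits (rad/s): [1.89, 1.89, 2.22, 3.14, 3.14, 3.14].

## Interface

Orientations are given as a unit quaternion [x, y, z, w].
In Python, from station import telemetry, vision, ctrl gives the robot as it stands.
- The arm moves only by the tool move_arm, never from a script. Its argument "motion" is a list that holds one entry, the list of rows, each a list of 7 numbers: the shift along the tool's x, y, z scaled (see below), then the turn, a rotation vector about the tool's x, y, z scaled (see below), then the closure, from -1 (fully open) to 1 (shut), so that 0 is half open. A call has 1 to 10 rows; each row shifts and turns the commanded pose from where the row before left it, along the tool's axes as they then stand; what a row does not reach is not made up. The controller multiplies each number of a shift by 0.06 m and each number of a turn by 10 degrees. A row lasts 1/8 s, in which the tool goes at most 62.5 mm and 10.7 degrees, less where a joint would pass 70% of its speed; a pose out of reach is approached as far as the arm can. A call with a number of a shift or a turn outside -1 to 1 is refused whole. A call with a gripper value outside its range is refused whole. The fingers move at their own pace and stop on an object; "squeeze" is the grip in N (left out, the last holds). Time passes only in rows, so rows that do not move let the fingers close. It gives the time, the measured TCP pose, the force, the opening and the grip force at its end, in the units of the state.
- telemetry.state(): the state, without advancing time (a new reading comes with each control period).
- vision.grab_frame(name): name is "scene" or "top" or "wrist"; returns a dict with "img" (384x512x3 uint8, red, green, blue), "fx", "fy", "cx", "cy" (pixels), "eye" and "attitude" of the camera in the world. Camera axes: x right, y up, looking along -z (the intrinsics and any distortion apply to the point x, -y, -z); pixel columns grow to the right and rows downward; lengths in m; the calibration is good to about 2 mm. A picture is of the moment at which its call begins. There is no depth.
- ctrl.sign_off(): hands the job in; it is judged then, once.
The state is a dict: "t": time; "qpos": joint angles; "qvel": joint speeds; "joint_torque": joint torques, N m; "tool_pos": TCP position; "eef_rot": TCP orientation; "contact_force": force on the tool from outside, world axes, zero at the start; "wrist_torque": the same for the moment, N m; "width": finger opening in m; "grip_force": force on a finger pad.
Only numpy, scipy, OpenCV 4.12 (cv2) and the standard library are available. Lean on these libraries where they do the work, as an engineer would, in place of code of your own. Each camera call takes 0.05 s, during which the arm holds its last target. There are 200 camera calls.

## Task

Before this batch of freshly printed beech key tags airs off, take the two spoilt ones, the one sawn short and the one with a broken-off corner, off the perforated bed and put them in the steel reject tray, leaving the five whole tags and everything else where they are. Then draw the bed's spring-closed extraction gate to half its travel by its grip, without letting it run well past half (full draught would skin the ink), and keep it there: the program finishes while the gripper is still holding the gate half open.

Things in the scene. Friction and masses are not known exactly. Their poses are not given: they have to be found in the camera images.
- flash_box: fixed flash-off box: perforated bed 216 (x) x 340 (y) mm, 60 mm above the table; behind it (+x) a steel gate housing 72 x 340 mm, 85 mm high, then the exhaust duct. Origin at table level under about the middle of the bed; y along the housing, z up. The grip's slot in the housing's top lies at x = 130 mm, from y = -50 mm (shut) to +50 mm (fully open)
- gate (a joint): opening of the extraction gate, m: 0 shut, 0.05 half, 0.1 fully open. It slides along the flash box's +y; its thin blade then comes out of that end of the housing. The spring pulls it shut with about 2.6 N at 0, 9 N at half, 16 N fully open; let go, it runs shut. Marks beside the slot show shut, half and full
- gate_grip (a point): centre of the gate's black upright plastic grip, 123 mm above the table: 28 mm along x, 14 mm along y, 46 mm tall (100 to 146 mm above the table), axes as the flash box, free on both y sides. A spring tube, 18 mm thick, lies on the housing beyond it (31 mm along x, its top 104 mm above the table)
- tag_short_center (a point): beech key tag lying flat on the perforated bed, spoilt: sawn short, 44 mm long where whole ones are 68 mm, same width. The point is the tag's centre, half-way up its 12 mm; its x axis runs along the tag's length, y across its 32 mm width, z up
- tag_chipped_center (a point): beech key tag lying flat on the perforated bed, spoilt: 68 x 32 mm but one corner broken off (about 22 x 22 mm missing at its +x, +y corner; full width from the other end to 12 mm past the middle). The point is the tag's centre, half-way up its 12 mm; its x axis runs along the tag's length, y across its 32 mm width, z up
- tag_a_center (a point): beech key tag lying flat on the perforated bed, whole, 68 x 32 mm. The point is the tag's centre, half-way up its 12 mm; its x axis runs along the tag's length, y across its 32 mm width, z up
- tag_b_center (a point): beech key tag lying flat on the perforated bed, whole, 68 x 32 mm. The point is the tag's centre, half-way up its 12 mm; its x axis runs along the tag's length, y across its 32 mm width, z up
- tag_c_center (a point): beech key tag lying flat on the perforated bed, whole, 68 x 32 mm. The point is the tag's centre, half-way up its 12 mm; its x axis runs along the tag's length, y across its 32 mm width, z up
- tag_d_center (a point): beech key tag lying flat on the perforated bed, whole, 68 x 32 mm. The point is the tag's centre, half-way up its 12 mm; its x axis runs along the tag's length, y across its 32 mm width, z up
- tag_e_center (a point): beech key tag lying flat on the perforated bed, whole, 68 x 32 mm. The point is the tag's centre, half-way up its 12 mm; its x axis runs along the tag's length, y across its 32 mm width, z up
- reject_tray: fixed open steel tray for rejects, 150 (x) x 125 (y) x 55 mm high, walls and floor 4 to 5 mm thick; on the table left or right of the flash box. Origin at the centre of its underside
- loupe: bystander: black printer's loupe standing on the bed among the tags, 34 mm diameter, 36 mm tall; origin at its underside
- ink_tub: bystander: white lidded ink tub, 110 mm diameter, 107 mm tall, on the table at the other side of the flash box from the tray; origin at its underside
- squeegee: bystander: wooden squeegee lying on the table, 260 mm long, 98 mm wide, 40 mm high; origin at its underside
- ink_knife: bystander: ink knife (spatula) 230 mm long, 30 mm wide, 18 mm high, lying on the table; origin under its middle
- tape_roll: bystander: roll of paper tape, 100 mm diameter, 24 mm high, lying on the table; origin at its underside
- spray_can: bystander: spray can, 58 mm diameter, 170 mm tall, standing on the table; origin at its underside

How it is judged:
On the way, in this order (a step that is already met when the one before it is completed fails the run):
1. both spoilt tags lie in the reject tray while the gate is still shut (x of tag_short_center in the frame of reject_tray between -0.071 and 0.071 m and y of tag_short_center in the frame of reject_tray between -0.0585 and 0.0585 m and z of each of tag_short_center, tag_chipped_center in the frame of reject_tray below 0.045 m and x of tag_chipped_center in the frame of reject_tray between -0.071 and 0.071 m and y of tag_chipped_center in the frame of reject_tray between -0.0585 and 0.0585 m and value of joint gate below 0.008 m and contact force between each of tag_short, tag_chipped and the fingers below 0.1 N), for 0.2 s.
2. the gate is drawn to half travel (value of joint gate between 0.042 and 0.058 m), for 0.3 s.
At the end, for the whole second after the job is handed in: Both spoilt tags lie inside the reject tray; the gate stands still at 50 mm of its 100 mm travel, give or take 8 mm, held against its spring by the fingers (at least 3 N between them and the gate); the whole tags are within 20 mm and the bystanders within 25 mm of where they began (all of step 2 and velocity of joint gate between -0.01 and 0.01 m/s and contact force between gate and the fingers above 3 N and x of tag_short_center in the frame of reject_tray between -0.071 and 0.071 m and y of tag_short_center in the frame of reject_tray between -0.0585 and 0.0585 m and z of each of tag_short_center, tag_chipped_center in the frame of reject_tray below 0.045 m and x of tag_chipped_center in the frame of reject_tray between -0.071 and 0.071 m and y of tag_chipped_center in the frame of reject_tray between -0.0585 and 0.0585 m and distance of each of tag_a_center, tag_b_center, tag_c_center, tag_d_center, tag_e_center from where it was at the start of the episode below 0.02 m and distance of each of loupe, ink_tub, squeegee, ink_knife, tape_roll, spray_can from where it was at the start of the episode below 0.025 m); the arm keeps its last pose, push and grip.
It fails at once if the gate runs well past half (beyond 70 mm) (value of joint gate above 0.07 m).
It fails at once if a whole tag is displaced by more than 20 mm (distance of any of tag_a_center, tag_b_center, tag_c_center, tag_d_center, tag_e_center from where it was at the start of the episode above 0.02 m).
It fails at once if a bystander is displaced by more than 25 mm (distance of any of loupe, ink_tub, squeegee, ink_knife, tape_roll, spray_can from where it was at the start of the episode above 0.025 m).
It also fails if it takes over 58 s, if anything falls off the work surface, if the arm or the gripper's body presses on something with over 40 N, if the wrist force passes 120 N, or if a joint passes its speed limit or range.

## Working session

There is one attempt and no reset: what is moved stays moved. The work goes in short steps, Python scripts to look and compute and a tool call to move; the robot and the scene stay as the last step left them, time stands still between calls to the robot, and variables do not carry over. Pictures are saved under pics/ and viewed, at most 10 in all, crops included, and the job is handed in when it is done.

Besides the shell and the picture viewer there is one more tool, called as name(argument=value, ...), one argument or row to a line, values as JSON. move_arm: Moves the arm, as the interface text tells. Shifts and turns lie within -1 to 1; 1 stands for 0.06 m of shift or 10 degrees of turn. Its arguments: {"type":"object","properties":{"motion":{"type":"array"},"squeeze":{"type":"number"}},"required":["motion"]}

```bash
ls; mkdir -p pics
python3 - <<'E'
from station import telemetry, vision, ctrl
import cv2,json
s=telemetry.state();print(s['t'],s['tool_pos'],s['eef_rot'],s['width'],ctrl.tip_extent)
for n in ['top','scene']:
    f=vision.grab_frame(n);cv2.imwrite(f'pics/{n}0.png',f['img'][:,:,::-1])
    print(n,{k:f[k] for k in f if k!='img'})
    if n=='top': cv2.imwrite('pics/top0b.png',cv2.resize(f['img'][:,:,::-1],(800,600),interpolation=cv2.INTER_CUBIC))
E
```

```text
pics
0.0 [0.21984824 0.63801118 0.24758319] [ 1.65154609e-01  9.86267530e-01 -5.51063346e-04 -1.06165759e-04] 0.0853538857103722 0.017
top {'fx': 358.0304332640032, 'fy': 358.0304332640032, 'cx': 258.87819242679365, 'cy': 185.19162620448563, 'eye': array([0.34223519, 0.00538418, 1.10716162]), 'attitude': array([ 0.04504987, -0.05659521, -0.7044808 ,  0.70602712])}
scene {'fx': 352.06214280035095, 'fy': 352.06214280035095, 'cx': 252.3989926536807, 'cy': 193.05857514786268, 'eye': array([0.84264199, 0.4764325 , 0.77154419]), 'attitude': array([0.10778938, 0.3400957 , 0.89620846, 0.26367928])}
```

View pics/top0b.png

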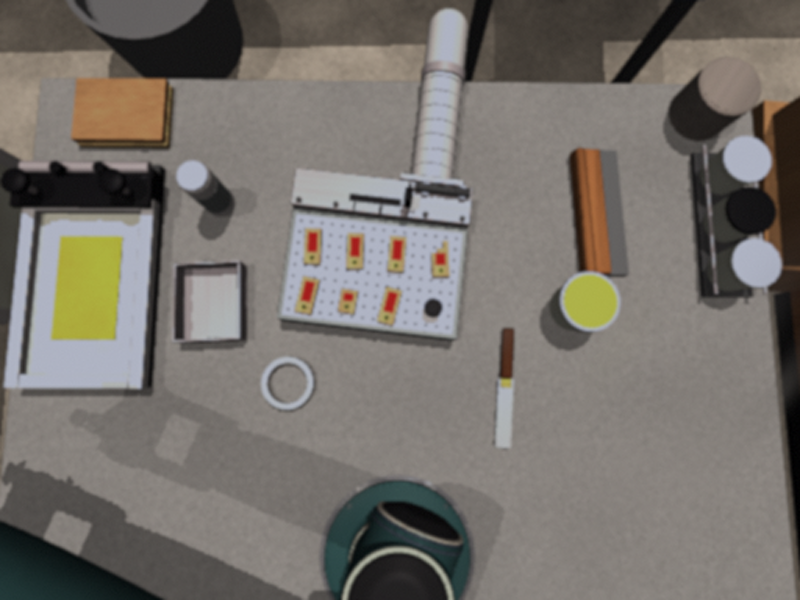

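The top view shows the bed at about (375,265), with the tray left at (210,302), short tag near (347,300), chipped near (441,262), and the grip near (408,197). I'll enlarge it.

Run:
```python
import cv2
i=cv2.imread('pics/top0.png');c=i[100:220,110:310]
cv2.imwrite('pics/c1.png',cv2.resize(i[105:220,175:310],None,fx=5.9,fy=5,interpolation=cv2.INTER_CUBIC) if 0 else cv2.resize(i[105:223,172:312],None,fx=5,fy=5,interpolation=cv2.INTER_CUBIC))
cv2.imwrite('pics/s1.png',cv2.resize(cv2.imread('pics/scene0.png'),(800,600),interpolation=cv2.INTER_CUBIC))
```

```text
(no output)
```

View pics/c1.png

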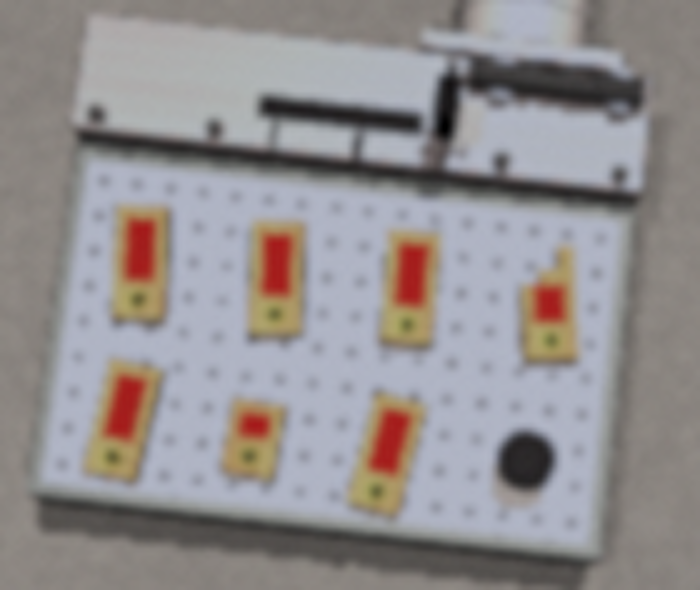

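View pics/s1.png

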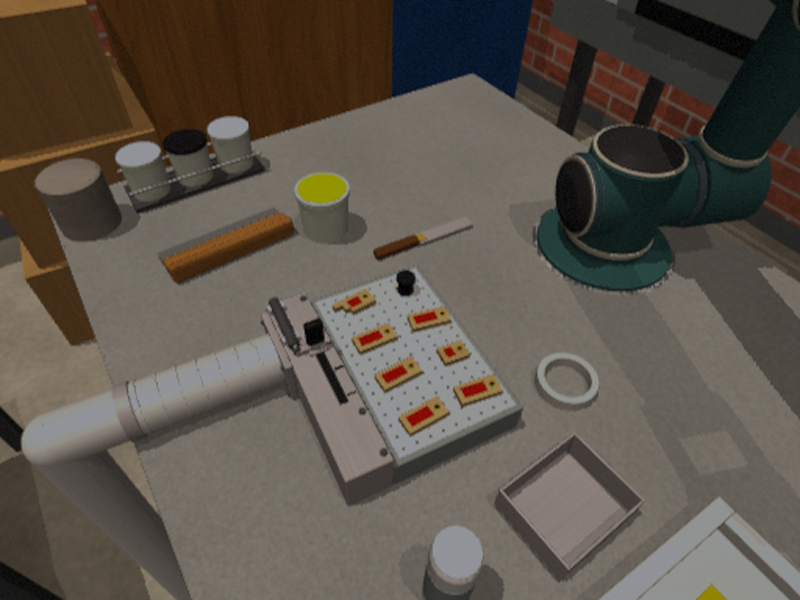

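The crop shows the short tag centred at (254,440) and the chipped tag with base corners (525,360) and (578,362) and its prong at (565,250). The bed corners are (37,492), (600,553), (635,200) and (82,150), and the grip is at about (447,105). The scene view agrees, with the grip at (315,330) beside the spring tube.

```bash
cat > h.py <<'E'
import numpy as np
from station import telemetry, vision, ctrl
from scipy.spatial.transform import Rotation as R
C=dict(fx=358.0304332640032,fy=358.0304332640032,cx=258.87819242679365,cy=185.19162620448563,eye=np.array([0.34223519,0.00538418,1.10716162]),attitude=np.array([0.04504987,-0.05659521,-0.7044808,0.70602712]))
def ray(f,u,v,z):
    d=R.from_quat(f['attitude']).apply([(u-f['cx'])/f['fx'],-(v-f['cy'])/f['fy'],-1])
    return f['eye']+d*(z-f['eye'][2])/d[2]
def proj(f,p):
    q=R.from_quat(f['attitude']).inv().apply(np.array(p)-f['eye']); q=np.atleast_2d(q)
    return np.c_[f['cx']+f['fx']*q[:,0]/-q[:,2], f['cy']-f['fy']*q[:,1]/-q[:,2]]
def c1(u,v,z): return ray(C,(u+.5)/5-.5+172,(v+.5)/5-.5+105,z)
def goto(p,yaw):
    """shift in tool axes (units) and turn about tool z (units of 10deg) to reach p with tool y at yaw (mod pi), tool down"""
    s=telemetry.state();r=R.from_quat(s['eef_rot'])
    yv=np.array([np.cos(yaw),np.sin(yaw),0]); 
    if yv@r.as_matrix()[:,1]<0: yv=-yv
    z=np.array([0,0,-1.]);T=np.c_[np.cross(yv,z),yv,z]
    rv=(r.inv()*R.from_matrix(T)).as_rotvec()
    print('t',s['t'],'now',s['tool_pos'].round(4),'shift',(r.inv().apply(np.array(p)-s['tool_pos'])/.06).round(3),'turn',(np.degrees(rv)/10).round(3))
    print('shift in target frame',(T.T@(np.array(p)-s['tool_pos'])/.06).round(3), 'q6',s['qpos'][5])
E
python3 - <<'E'
from h import *
np.set_printoptions(precision=4,suppress=True)
P={}
for n,z,l in [('bed',.06,[(37,492),(600,553),(635,200),(82,150)]),('house',.085,[(92,15),(75,130),(642,190)]),
 ('short',.072,[(233,402),(284,405),(274,478),(224,472)]),('chip',.072,[(525,360),(578,362),(572,250),(520,287)]),
 ('loupe',.096,[(526,458)]),('gripTop',.146,[(450,62),(460,75)]),('slot',.085,[(260,105),(420,123)]),('marks',.085,[(275,140),(357,150),(433,160)]),
 ('d3',.072,[(390,233),(436,235),(430,348),(380,344)]),('low3',.072,[(378,396),(424,402),(397,516),(350,503)]),
 ('low1',.072,[(112,362),(160,370),(133,480),(86,472)])]:
    p=np.array([c1(u,v,z) for u,v in l]);print(n,p[:,:2].tolist() if 0 else p[:,:2].round(4).tolist(),'mean',p.mean(0)[:2])
    print('   edges',np.linalg.norm(p-np.roll(p,-1,0),axis=1))
for u,v,z in [(175,265,.055),(243,262,.055),(245,340,.055),(177,342,.055)]:
    print('tray',ray(C,u*.64,v*.64,z))
E
```

```text
bed [[0.4406, 0.2218], [0.4056, -0.1075], [0.6179, -0.1312], [0.647, 0.2017]] mean [0.5278 0.0462]
   edges [0.3312 0.2136 0.3341 0.2074]
house [[0.7224, 0.1935], [0.6518, 0.2014], [0.6174, -0.1321]] mean [0.6639 0.0876]
   edges [0.0711 0.3353 0.3421]
short [[0.4924, 0.1072], [0.4907, 0.0774], [0.4479, 0.0827], [0.4514, 0.1117]] mean [0.4706 0.0947]
   edges [0.0298 0.0431 0.0292 0.0413]
chip [[0.5179, -0.0635], [0.5168, -0.0946], [0.5841, -0.0917], [0.5616, -0.0608]] mean [ 0.5451 -0.0777]
   edges [0.0312 0.0673 0.0383 0.0438]
loupe [[0.4573, -0.0621]] mean [ 0.4573 -0.0621]
   edges [0.]
gripTop [[0.6738, -0.0177], [0.6663, -0.0233]] mean [ 0.6701 -0.0205]
   edges [0.0093 0.0093]
slot [[0.6677, 0.093], [0.6573, -0.0014]] mean [0.6625 0.0458]
   edges [0.095 0.095]
marks [[0.6464, 0.0839], [0.6407, 0.0356], [0.6348, -0.0091]] mean [0.6406 0.0368]
   edges [0.0486 0.0451 0.0938]
d3 [[0.5939, 0.0161], [0.5928, -0.0112], [0.5248, -0.0077], [0.5271, 0.0216]] mean [0.5596 0.0047]
   edges [0.0273 0.068  0.0294 0.067 ]
low3 [[0.4962, 0.0226], [0.4928, -0.0042], [0.426, 0.0113], [0.4335, 0.0385]] mean [0.4621 0.017 ]
   edges [0.0271 0.0685 0.0283 0.0647]
low1 [[0.5158, 0.1782], [0.5112, 0.1501], [0.4466, 0.1642], [0.4511, 0.1915]] mean [0.4812 0.171 ]
   edges [0.0285 0.0661 0.0277 0.066 ]
tray [0.54   0.4243 0.055 ]
tray [0.5463 0.296  0.055 ]
tray [0.3981 0.286  0.055 ]
tray [0.3942 0.412  0.055 ]
```

Run:
```python
from h import *
goto([.4706,.0947,.19],np.pi/2-.117)
```

```text
t 0.1 now [0.2199 0.638  0.2476] shift [-6.901 -7.199  0.968] turn [-6.000e-03 -1.000e-03 -1.231e+00]
shift in target frame [-5.208 -8.506  0.96 ] q6 -0.037816494552650556
```

move_arm(
  motion=[
    [[-0.3,-0.3,0,0,0,0,-0.2],[-0.6,-0.63,0,0,0,0,-0.2],[-0.6,-0.63,0,0,0,0,-0.2],[-0.6,-0.63,0,0,0,0,-0.2],[-0.6,-0.63,0,0,0,0,-0.2],[-0.6,-0.63,0,0,0,0,-0.2],[-0.6,-0.63,0,0,0,0,-0.2],[-0.6,-0.63,0,0,0,0,-0.2],[-0.6,-0.63,0,0,0,0,-0.2],[-0.6,-0.63,0,0,0,0,-0.2]],
  ],
)

```text
t: 1.35
tool_pos: [0.4268, 0.1865, 0.2482]
eef_rot: [0.165, 0.986, 0.0, 0.0]
contact_force: [0.9, 0.9, 0.5]
width: 0.0507
grip_force: 0.0
```

move_arm(
  motion=[
    [[-0.6,-0.63,0.3,0,0,-0.4,-0.2],[-0.3,-0.3,0.3,0,0,-0.4,-0.2],[0,0,0.3,0,0,-0.43,-0.2],[0,0,0,0,0,0,-0.2],[0,0,0,0,0,0,-0.2]],
  ],
)

```text
t: 1.98
tool_pos: [0.461, 0.1189, 0.195]
eef_rot: [0.059, 0.998, 0.0, 0.0]
contact_force: [-0.4, 0.1, 0.8]
width: 0.0512
grip_force: 0.0
```

Run:
```python
from h import *
import cv2,pickle
goto([.4706,.0947,.19],np.pi/2-.117)
f=vision.grab_frame('wrist');pickle.dump(f,open('w1.pkl','wb'))
print(f['eye'],f['attitude'],f['fx'],telemetry.state()['width'])
cv2.imwrite('pics/w1.png',cv2.resize(f['img'][:,:,::-1],(800,600),interpolation=cv2.INTER_CUBIC))
```

```text
t 1.975 now [0.461  0.1189 0.195 ] shift [-0.206 -0.382  0.083] turn [ 0.001  0.003 -0.008]
shift in target frame [-0.205 -0.382  0.083] q6 -1.2536709884727857
[0.39145786 0.1271425  0.32134102] [-0.1048266  -0.09375006  0.65756467  0.74015607] 340.2855725527915 0.05134476608388254
```

View pics/w1.png

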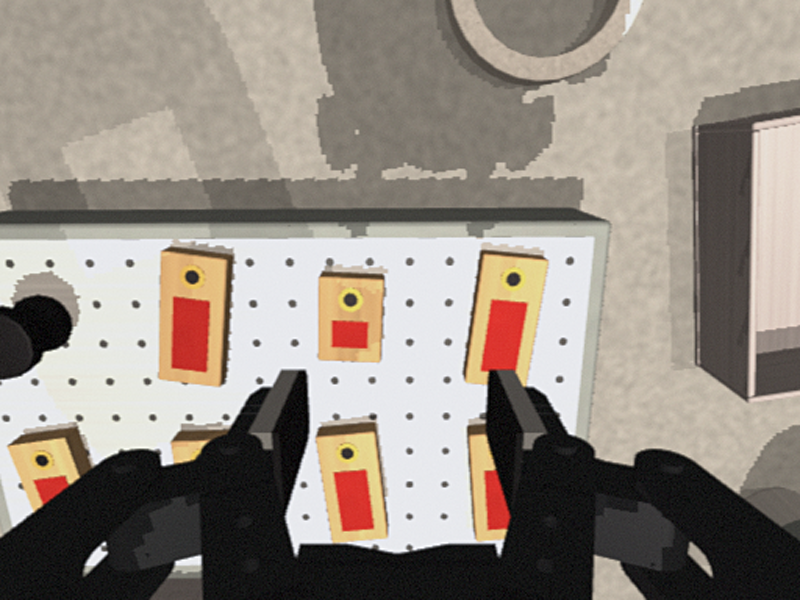

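The wrist view is sharp: short tag top corners are at (319,275), (384,278), (382,362) and (318,359).

Run:
```python
from h import *
import pickle
f=pickle.load(open('w1.pkl','rb'))
p=np.array([ray(f,(u+.5)*.64-.5,(v+.5)*.64-.5,.072) for u,v in [(319,275),(384,278),(382,362),(318,359)]])
print(p.round(4),p.mean(0),np.linalg.norm(p-np.roll(p,-1,0),axis=1)); d=(p[2]+p[3]-p[0]-p[1]);print(np.arctan2(d[1],d[0]))
c=p.mean(0); goto([c[0],c[1],.079],np.pi/2+np.arctan2(d[1],d[0]))
```

```text
[[0.4473 0.0828 0.072 ]
 [0.4525 0.1137 0.072 ]
 [0.4958 0.1073 0.072 ]
 [0.4904 0.0754 0.072 ]] [0.47149211 0.0947937  0.072     ] [0.03136306 0.04378415 0.03234593 0.0436745 ]
-0.15914687753716422
t 2.025 now [0.4611 0.119  0.1952] shift [-0.217 -0.381  1.937] turn [0.002 0.006 0.236]
shift in target frame [-0.234 -0.37   1.937] q6 -1.253937565450518
```

move_arm(
  motion=[
    [[-0.217,-0.381,0,0,0,0.236,-0.2],[0,0,0.5,0,0,0,-0.2],[0,0,0.5,0,0,0,-0.2],[0,0,0.5,0,0,0,-0.2],[0,0,0.25,0,0,0,-0.2],[0,0,0.1,0,0,0,-0.2],[0,0,0.07,0,0,0,-0.2],[0,0,0,0,0,0,-0.2],[0,0,0,0,0,0,-0.2]],
  ],
  squeeze=40,
)

```text
t: 3.15
tool_pos: [0.4715, 0.0944, 0.0797]
eef_rot: [0.079, 0.997, 0.0, 0.0]
contact_force: [0.1, -0.4, 0.7]
width: 0.0514
grip_force: 0.0
```

move_arm(
  motion=[
    [[0,0,0,0,0,0,0.5],[0,0,0,0,0,0,1],[0,0,0,0,0,0,1],[0,0,0,0,0,0,1],[0,0,0,0,0,0,1]],
  ],
  squeeze=40,
)

```text
t: 3.78
tool_pos: [0.4715, 0.0944, 0.0797]
eef_rot: [0.079, 0.997, 0.0, 0.0]
contact_force: [-1.1, 0.4, 5.5]
width: 0.0308
grip_force: 40.2
```

move_arm(
  motion=[
    [[0,0,-0.3,0,0,0,1],[0,0,-0.6,0,0,0,1],[0,0,-0.6,0,0,0,1],[0,0,0,0,0,0,1]],
  ],
)

```text
t: 4.28
tool_pos: [0.4723, 0.0945, 0.1731]
eef_rot: [0.079, 0.997, 0.001, 0.003]
contact_force: [0.1, 0.6, -1.1]
width: 0.0306
grip_force: 39.6
```

Run:
```python
from h import *
goto([.4248,.3515,.03],np.pi/2+.07)
```

```text
t 4.275 now [0.4723 0.0945 0.1731] shift [1.469 4.101 2.383] turn [ 0.005  0.029 -1.308]
shift in target frame [0.491 4.328 2.384] q6 -1.2679226185115466
```

move_arm(
  motion=[
    [[0.2,0.5,0,0,0,0,1],[0.25,0.75,0,0,0,0,1],[0.3,0.75,0,0,0,0,1],[0.3,0.75,0,0,0,0,1],[0.2,0.75,0,0,0,0,1],[0.219,0.6,0,0,0,-0.4,1],[0,0,0,0,0,-0.5,1],[0,0,0,0,0,-0.4,1],[0,0,0,0,0,0,1],[0,0,0,0,0,0,1]],
  ],
)

```text
t: 5.52
tool_pos: [0.423, 0.351, 0.1691]
eef_rot: [-0.033, 0.999, -0.0, -0.0]
contact_force: [-0.3, -0.5, 0.5]
width: 0.0309
grip_force: 39.7
```

Run:
```python
from h import *
import cv2,pickle
goto([.4248,.3515,.03],np.pi/2+.07)
f=vision.grab_frame('wrist');pickle.dump(f,open('w2.pkl','wb'))
cv2.imwrite('pics/w2.png',cv2.resize(f['img'][:,:,::-1],(800,600),interpolation=cv2.INTER_CUBIC))
```

```text
t 5.525 now [0.423  0.351  0.1691] shift [-0.032  0.006  2.318] turn [-0.001 -0.001 -0.018]
shift in target frame [-0.031  0.005  2.318] q6 -0.9912295883615359
```

View pics/w2.png

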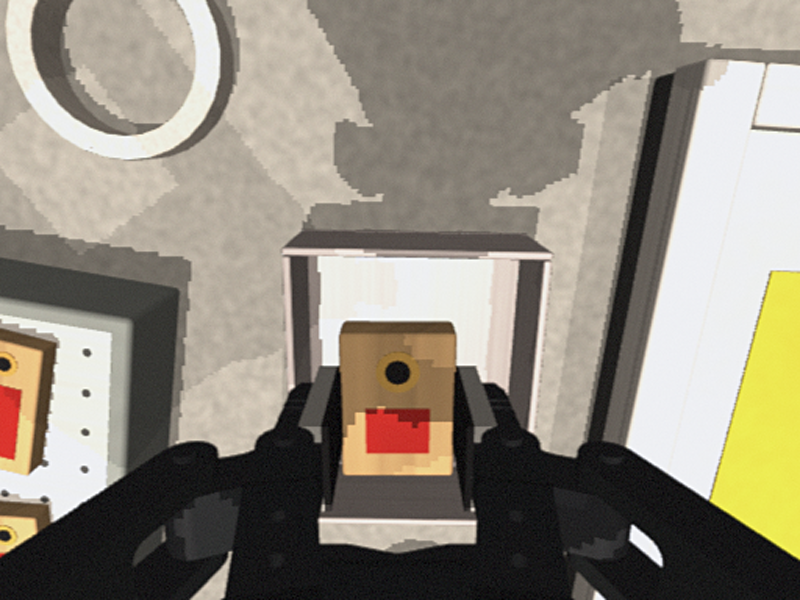

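The short tag is held straight between the pads above the tray. The near rim corners are at about (284,250) and (551,255), which I'll check.

Run:
```python
from h import *
import pickle
f=pickle.load(open('w2.pkl','rb'))
for u,v in [(284,252),(551,257),(320,520),(476,523)]: print(ray(f,u*.64,v*.64,.055))
```

```text
[0.40415213 0.29791374 0.055     ]
[0.39824713 0.42062031 0.055     ]
[0.5488556  0.31835557 0.055     ]
[0.54518056 0.40191331 0.055     ]
```

move_arm(
  motion=[
    [[-0.13,0.13,0.3,0,0,0,1],[0,0,0.6,0,0,0,1],[0,0,0.6,0,0,0,1],[0,0,0.4,0,0,0,1],[0,0,0.25,0,0,0,1],[0,0,0.15,0,0,0,1],[0,0,0,0,0,0,1],[0,0,0,0,0,0,1]],
  ],
)

```text
t: 6.58
tool_pos: [0.4306, 0.3599, 0.032]
eef_rot: [-0.034, 0.999, 0.0, 0.001]
contact_force: [0.2, 0.5, 0.1]
width: 0.0308
grip_force: 39.7
```

move_arm(
  motion=[
    [[0,0,0,0,0,0,0],[0,0,0,0,0,0,-0.2],[0,0,0,0,0,0,-0.2],[0,0,0,0,0,0,-0.2],[0,0,-0.4,0,0,0,-0.2],[0,0,-0.7,0,0,0,-0.2],[0,0,-0.7,0,0,0,-0.2],[0,0,-0.7,0,0,0,-0.2],[0,0,0,0,0,0,-0.2],[0,0,0,0,0,0,-0.2]],
  ],
)

```text
t: 7.82
tool_pos: [0.4301, 0.3594, 0.1805]
eef_rot: [-0.034, 0.999, -0.0, -0.0]
contact_force: [-0.9, 0.5, -0.6]
width: 0.051
grip_force: 0.0
```

Run:
```python
from h import *
goto([.543,-.0777,.17],np.pi/2+.05)
```

```text
t 7.825 now [0.4301 0.3594 0.1805] shift [-1.378 -7.397  0.176] turn [-0.002 -0.002  0.106]
shift in target frame [-1.515 -7.37   0.175] q6 -0.9887939710132713
```

move_arm(
  motion=[
    [[-0.1,-0.4,0,0,0,0,-0.2],[-0.1,-0.8,0,0,0,0,-0.2],[-0.1,-0.8,0,0,0,0,-0.2],[-0.1,-0.8,0,0,0,0,-0.2],[-0.1,-0.8,0,0,0,0,-0.2],[-0.1,-0.8,0,0,0,0,-0.2],[-0.1,-0.8,0,0,0,0,-0.2],[-0.1,-0.8,0,0,0,0,-0.2],[-0.1,-0.8,0,0,0,0,-0.2],[-0.1,-0.6,0,0,0,0.1,-0.2]],
  ],
)

```text
t: 9.07
tool_pos: [0.5201, -0.0812, 0.1796]
eef_rot: [-0.025, 1.0, 0.0, -0.001]
contact_force: [0.4, -0.1, 0.4]
width: 0.0512
grip_force: 0.0
```

move_arm(
  motion=[
    [[0,0,0,0,0,0,-0.2],[0,0,0,0,0,0,-0.2],[0,0,0,0,0,0,-0.2]],
  ],
)

```text
t: 9.45
tool_pos: [0.5203, -0.0784, 0.1807]
eef_rot: [-0.026, 1.0, 0.0, -0.0]
contact_force: [0.3, 0.0, 0.1]
width: 0.0512
grip_force: 0.0
```

Run:
```python
from h import *
import cv2,pickle
goto([.543,-.0777,.079],np.pi/2+.05)
f=vision.grab_frame('wrist');pickle.dump(f,open('w3.pkl','wb'))
cv2.imwrite('pics/w3.png',cv2.resize(f['img'][:,:,::-1],(800,600),interpolation=cv2.INTER_CUBIC))
```

```text
t 9.45 now [ 0.5203 -0.0784  0.1807] shift [-0.379 -0.008  1.695] turn [ 0.001 -0.003  0.013]
shift in target frame [-0.378 -0.006  1.695] q6 -1.821270661880125
```

View pics/w3.png

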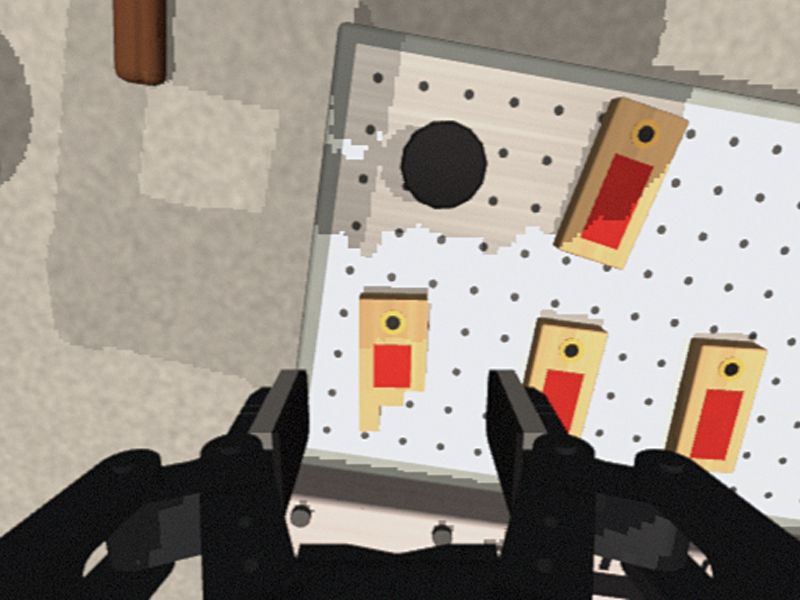

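The chipped tag's top face has base corners (360,299) and (428,300), the full-width corner at (424,391), and the prong end at (360,430).

Run:
```python
from h import *
import pickle
f=pickle.load(open('w3.pkl','rb'))
p=np.array([ray(f,(u+.5)*.64-.5,(v+.5)*.64-.5,.072) for u,v in [(360,299),(428,300),(424,391),(360,430)]])
print(p.round(4),np.linalg.norm(p-np.roll(p,-1,0),axis=1))
d=p[3]-p[0];a=np.arctan2(d[1],d[0]);print(a)
b=(p[0]+p[1])/2; g=b+.025*np.array([np.cos(a),np.sin(a),0]);print(g); goto([g[0],g[1],.079],np.pi/2+a)
```

```text
[[ 0.5196 -0.0955  0.072 ]
 [ 0.5185 -0.0642  0.072 ]
 [ 0.5644 -0.0629  0.072 ]
 [ 0.5872 -0.0932  0.072 ]] [0.03132563 0.04598318 0.03790582 0.06765098]
0.0333509496645047
[ 0.54403774 -0.07899023  0.072     ]
t 9.5 now [ 0.5204 -0.0784  0.1809] shift [-0.394 -0.03   1.698] turn [ 0.001 -0.001  0.109]
shift in target frame [-0.394 -0.022  1.698] q6 -1.8213798115994235
```

move_arm(
  motion=[
    [[-0.39,-0.03,0,0,0,0.11,-0.2],[0,0,0.5,0,0,0,-0.2],[0,0,0.5,0,0,0,-0.2],[0,0,0.4,0,0,0,-0.2],[0,0,0.2,0,0,0,-0.2],[0,0,0.09,0,0,0,-0.2],[0,0,0,0,0,0,-0.2],[0,0,0,0,0,0,-0.2]],
  ],
)

```text
t: 10.5
tool_pos: [0.5444, -0.08, 0.0806]
eef_rot: [-0.016, 1.0, -0.0, 0.001]
contact_force: [0.2, 0.3, 1.0]
width: 0.0511
grip_force: 0.0
```

move_arm(
  motion=[
    [[0,0,0,0,0,0,0.5],[0,0,0,0,0,0,1],[0,0,0,0,0,0,1],[0,0,0,0,0,0,1],[0,0,0,0,0,0,1],[0,0,-0.3,0,0,0,1],[0,0,-0.7,0,0,0,1],[0,0,-0.7,0,0,0,1],[0,0,0,0,0,0,1],[0,0,0,0,0,0,1]],
  ],
)

```text
t: 11.75
tool_pos: [0.5439, -0.0799, 0.182]
eef_rot: [-0.016, 1.0, -0.0, 0.0]
contact_force: [0.2, -0.4, -1.3]
width: 0.031
grip_force: 39.7
```

Run:
```python
from h import *
goto([.496,.362,.03],np.pi/2+.055)
```

```text
t 11.75 now [ 0.5439 -0.0799  0.182 ] shift [0.563 7.387 2.532] turn [-0.     0.001 -0.132]
shift in target frame [0.392 7.398 2.533] q6 -1.7949655679943999
```

move_arm(
  motion=[
    [[0.05,0.4,0,0,0,0,1],[0.06,0.8,0,0,0,0,1],[0.06,0.8,0,0,0,0,1],[0.06,0.8,0,0,0,0,1],[0.06,0.8,0,0,0,0,1],[0.06,0.8,0,0,0,0,1],[0.06,0.8,0,0,0,0,1],[0.06,0.8,0,0,0,0,1],[0.06,0.8,0,0,0,0,1],[0.03,0.58,0,0,0,-0.13,1]],
  ],
)

```text
t: 13.0
tool_pos: [0.4954, 0.3632, 0.1804]
eef_rot: [-0.028, 1.0, -0.001, -0.001]
contact_force: [0.7, 0.2, 0.3]
width: 0.0309
grip_force: 39.7
```

move_arm(
  motion=[
    [[0,0,0,0,0,0,1],[0,0,0.6,0,0,0,1],[0,0,0.7,0,0,0,1],[0,0,0.6,0,0,0,1],[0,0,0.3,0,0,0,1],[0,0,0.2,0,0,0,1],[0,0,0.09,0,0,0,1],[0,0,0,0,0,0,1],[0,0,0,0,0,0,1]],
  ],
)

```text
t: 14.12
tool_pos: [0.4966, 0.3618, 0.0332]
eef_rot: [-0.027, 1.0, 0.0, 0.001]
contact_force: [0.7, 0.0, -0.0]
width: 0.031
grip_force: 39.7
```

move_arm(
  motion=[
    [[0,0,0,0,0,0,0],[0,0,0,0,0,0,-0.2],[0,0,0,0,0,0,-0.2],[0,0,0,0,0,0,-0.2],[0,0,-0.4,0,0,0,-0.2],[0,0,-0.7,0,0,0,-0.2],[0,0,-0.7,0,0,0,-0.2],[0,0,-0.7,0,0,0,-0.2],[0,0,-0.7,0,0,0,-0.2],[0,0,0,0,0,0,-0.2]],
  ],
)

```text
t: 15.38
tool_pos: [0.4971, 0.3622, 0.2282]
eef_rot: [-0.027, 1.0, 0.001, 0.002]
contact_force: [-0.3, 0.5, 0.2]
width: 0.0511
grip_force: 0.0
```

Run:
```python
from h import *
import cv2
# refined grip estimate, look from in front of it
a=-.105
goto([.585,-.01,.235],np.pi/2+a)
f=vision.grab_frame('wrist')['img'];g=vision.grab_frame('scene')['img']
o=np.zeros((600,800,3),np.uint8)
o[:300,:400]=cv2.resize(f,(400,300));
o[:,400:]=cv2.resize(g[150:384,300:456],(400,600),interpolation=cv2.INTER_CUBIC)
cv2.imwrite('pics/chk.png',o[:,:,::-1])
```

```text
t 15.375 now [0.4971 0.3622 0.2282] shift [-1.125 -6.273 -0.126] turn [0.019 0.026 0.915]
shift in target frame [-2.107 -6.015 -0.113] q6 -1.0373093629208596
```

View pics/chk.png

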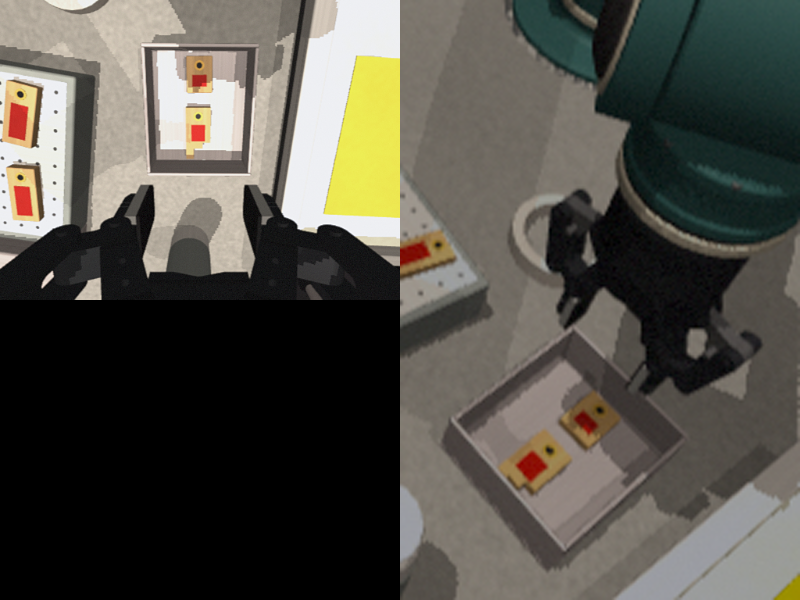

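Both tags lie flat in the tray (short at (199,73), chipped at (198,130)). Next I go to the gate.

move_arm(
  motion=[
    [[-0.1,-0.4,0,0,0,0,-0.2],[-0.13,-0.75,0,0,0,0,-0.2],[-0.13,-0.75,0,0,0,0,-0.2],[-0.13,-0.75,0,0,0,0,-0.2],[-0.13,-0.75,0,0,0,0,-0.2],[-0.13,-0.75,0,0,0,0,-0.2],[-0.13,-0.75,0,0,0,0,-0.2],[-0.13,-0.75,-0.12,0,0,0.3,-0.2],[-0.12,-0.62,0,0,0,0.3,-0.2],[0,0,0,0,0,0.31,-0.2]],
  ],
)

```text
t: 16.73
tool_pos: [0.5824, -0.0131, 0.2297]
eef_rot: [0.054, 0.999, -0.0, -0.001]
contact_force: [-0.2, 0.7, 0.2]
width: 0.0512
grip_force: 0.0
```

move_arm(
  motion=[
    [[0,0,0,0,0,0,-0.2],[0,0,0,0,0,0,-0.2],[0,0,0,0,0,0,-0.2]],
  ],
)

```text
t: 17.1
tool_pos: [0.5825, -0.0103, 0.2313]
eef_rot: [0.051, 0.999, 0.0, -0.0]
contact_force: [0.2, 0.4, -0.1]
width: 0.0511
grip_force: 0.0
```

Run:
```python
from h import *
import cv2,pickle
goto([.6515,-.0173,.128],np.pi/2-.105)
f=vision.grab_frame('wrist');pickle.dump(f,open('w4.pkl','wb'))
cv2.imwrite('pics/w4.png',cv2.resize(f['img'][:,:,::-1],(800,600),interpolation=cv2.INTER_CUBIC))
```

```text
t 17.1 now [ 0.5825 -0.0103  0.2313] shift [-1.157  0.003  1.72 ] turn [-0.    -0.002  0.013]
shift in target frame [-1.156  0.005  1.721] q6 -1.5295454506074664
```

View pics/w4.png

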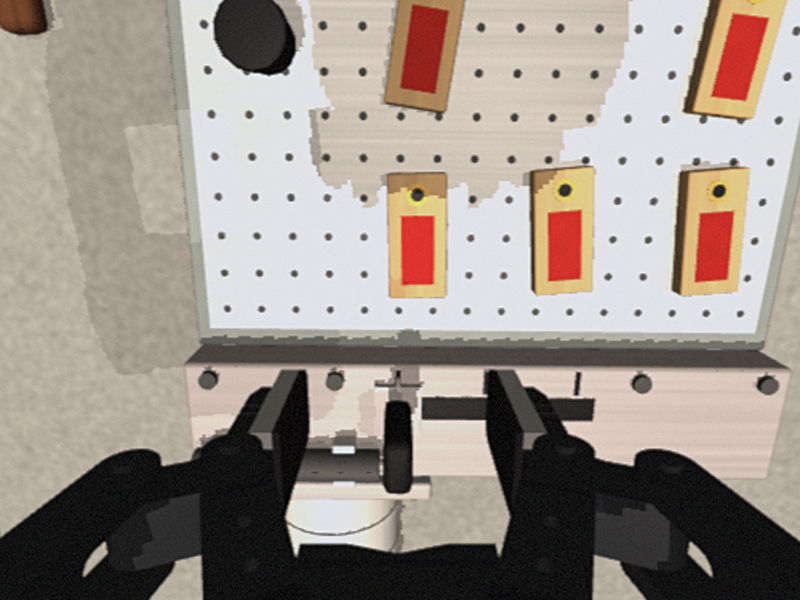

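The grip is the black column at columns 384–411, rows 400–492, and the housing's front edge runs (187,364)–(788,370). I'll compare this with the estimate.

Run:
```python
from h import *
import pickle
f=pickle.load(open('w4.pkl','rb'))
r=lambda u,v,z: ray(f,(u+.5)*.64-.5,(v+.5)*.64-.5,z)
A,B=r(187,364,.085),r(788,370,.085);d=B-A;L=np.linalg.norm(d);a=np.arctan2(d[1],d[0])-np.pi/2;print(A,B,L,a)
X=np.array([np.cos(a),np.sin(a),0]);Y=np.array([-X[1],X[0],0])
m=(A+B)/2; print('centre',m-.108*X,'grip',m+.022*X-.05*Y)
for n,z,l in [('slot',.085,[(422,408),(594,409)]),('mark',.085,[(398,383),(577,384)]),('griptop',.146,[(385,492),(411,492),(398,440)])]:
    for u,v in l:
        q=r(u,v,z)-m; print(n,r(u,v,z)[:2].round(4),'box x,y',(q@X+.108).round(4),(q@Y).round(4))
g=m+.022*X-.05*Y
pts=[[*(g+sx*.014*X+sy*.007*Y)[:2],z] for z in(.1,.146) for sx in(-1,1) for sy in(-1,1)]
print((proj(f,pts)/.64).round(0).tolist())
```

```text
[ 0.61712816 -0.13059852  0.085     ] [0.65487696 0.20077618 0.085     ] 0.33351787006995737 -0.11342679645526399
centre [0.52869656 0.04731267 0.085     ] grip [ 0.65220201 -0.01707992  0.085     ]
slot [ 0.6573 -0.0036] box x,y 0.1336 -0.0361
slot [0.668  0.0935] box x,y 0.1331 0.0617
mark [ 0.6405 -0.0156] box x,y 0.1182 -0.0499
mark [0.6514 0.084 ] box x,y 0.1177 0.0504
griptop [ 0.6661 -0.0244] box x,y 0.1447 -0.0557
griptop [ 0.6674 -0.0124] box x,y 0.1445 -0.0437
griptop [ 0.6397 -0.0157] box x,y 0.1174 -0.05
[[384.0, 391.0], [411.0, 391.0], [384.0, 438.0], [410.0, 438.0], [382.0, 437.0], [413.0, 437.0], [382.0, 490.0], [412.0, 491.0]]
```

Run:
```python
from h import *
goto([.6524,-.0172,.126],np.pi/2-.112)
```

```text
t 17.15 now [ 0.5825 -0.0104  0.2314] shift [-1.171  0.007  1.756] turn [ 0.    -0.001  0.051]
shift in target frame [-1.17   0.017  1.756] q6 -1.529389007926233
```

move_arm(
  motion=[
    [[-0.5,0.01,0,0,0,0.05,-0.2],[-0.5,0,0,0,0,0,-0.2],[-0.17,0,0.2,0,0,0,-0.2],[0,0,0.4,0,0,0,-0.2],[0,0,0.4,0,0,0,-0.2],[0,0,0.4,0,0,0,-0.2],[0,0,0.25,0,0,0,-0.2],[0,0,0.1,0,0,0,-0.2],[0,0,0,0,0,0,-0.2],[0,0,0,0,0,0,-0.2]],
  ],
)

```text
t: 18.4
tool_pos: [0.6528, -0.0179, 0.1275]
eef_rot: [0.056, 0.998, 0.0, 0.001]
contact_force: [-0.2, 0.3, 0.5]
width: 0.0513
grip_force: 0.0
```

move_arm(
  motion=[
    [[0,0,0,0,0,0,0.2],[0,0,0,0,0,0,0.5],[0,0,0,0,0,0,0.8],[0,0,0,0,0,0,1],[0,0,0,0,0,0,1],[0,0,0,0,0,0,1],[0,0,0,0,0,0,1]],
  ],
  squeeze=60,
)

```text
t: 19.27
tool_pos: [0.6525, -0.0175, 0.1269]
eef_rot: [0.056, 0.998, 0.0, 0.0]
contact_force: [-1.5, 4.4, 5.0]
width: 0.0133
grip_force: 59.6
```

move_arm(
  motion=[
    [[0,0.05,0,0,0,0,1],[0,0.1,0,0,0,0,1],[0,0.1,0,0,0,0,1],[0,0.1,0,0,0,0,1],[0,0.1,0,0,0,0,1],[0,0.1,0,0,0,0,1],[0,0.1,0,0,0,0,1],[0,0.1,0,0,0,0,1],[0,0.05,0,0,0,0,1],[0,0.03,0,0,0,0,1]],
  ],
)

```text
t: 20.52
tool_pos: [0.658, 0.0304, 0.1269]
eef_rot: [0.057, 0.998, -0.001, 0.0]
contact_force: [-3.5, -9.2, 6.2]
width: 0.0133
grip_force: 59.8
```

move_arm(
  motion=[
    [[0,0,0,0,0,0,1],[0,0,0,0,0,0,1],[0,0,0,0,0,0,1],[0,0,0,0,0,0,1]],
  ],
)

```text
t: 21.02
tool_pos: [0.658, 0.0303, 0.1269]
eef_rot: [0.057, 0.998, -0.001, 0.0]
contact_force: [-3.7, -6.7, 5.1]
width: 0.0128
grip_force: 59.8
```

Run:
```python
from h import *
import cv2,pickle
s=telemetry.state();print((s['tool_pos']-[.6525,-.0175,.1269])@np.array([.112,.9937,0]))
f=vision.grab_frame('top')['img']
f2=vision.grab_frame('wrist')['img'];g=vision.grab_frame('scene')['img']
o=np.zeros((600,800,3),np.uint8)
o[:300,:400]=cv2.resize(f[100:220,165:325],(400,300),interpolation=cv2.INTER_CUBIC);o[300:,:400]=cv2.resize(f2,(400,300))
o[:,400:]=cv2.resize(g[150:300,150:250],(400,600),interpolation=cv2.INTER_CUBIC)
cv2.imwrite('pics/fin.png',o[:,:,::-1])
```

```text
0.048132921811212245
```

View pics/fin.png

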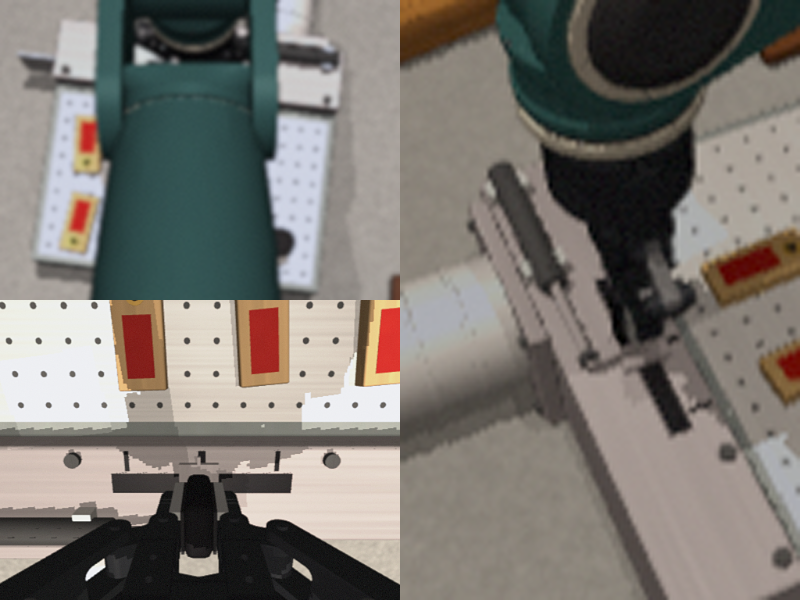

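The gate's pointer (199) sits just under the half mark (202; shut 126, full 278), so about 48 mm. A tiny nudge, then check that it holds.

move_arm(
  motion=[
    [[0,0.03,0,0,0,0,1],[0,0,0,0,0,0,1],[0,0,0,0,0,0,1],[0,0,0,0,0,0,1],[0,0,0,0,0,0,1],[0,0,0,0,0,0,1],[0,0,0,0,0,0,1],[0,0,0,0,0,0,1],[0,0,0,0,0,0,1],[0,0,0,0,0,0,1]],
  ],
)

```text
t: 22.42
tool_pos: [0.6582, 0.0321, 0.1269]
eef_rot: [0.057, 0.998, -0.001, 0.0]
contact_force: [-4.5, -8.1, 6.2]
width: 0.0132
grip_force: 59.9
```

Run:
```python
from h import *
import cv2
f2=vision.grab_frame('wrist')['img']
cv2.imwrite('pics/fin2.png',cv2.resize(f2[270:350,120:400],(800,228),interpolation=cv2.INTER_CUBIC)[:,:,::-1])
print(telemetry.state()['tool_pos'])
```

```text
[0.65819401 0.03204058 0.12687216]
```

View pics/fin2.png

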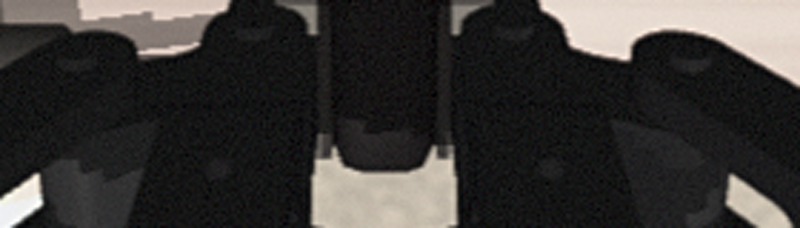

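The crop shows the grip at about (385,80), still firmly between the pads, and the arm has settled with the gate at about 50 mm. I'm handing in.

```bash
python3 -c "
from station import ctrl
print(ctrl.sign_off())"
```

```text
the job is handed in; nothing more can be done
None
```

I put both spoilt tags in the reject tray, drew the gate to about 50 mm with the gripper still holding it, and handed the job in at about 22 s; the sign-off returned no verdict.

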